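Lock the child-safe lid on the desk canister

TASK

Put the black lid on the desk canister so that it sits level on the neck, turn it back (anticlockwise from above) until it drops into the start of the thread, then screw it clockwise as far as it goes. Finally press the canister's hinged steel clasp down over the lid's rim until it snaps shut. Do not shift the box or the stapler, nor knock over the glue stick beside the lid.

Things in the scene. Friction and masses are not known exactly. Their poses are not given: they have to be found in the camera images.
- lid: Loose black round screw lid, 0.12 kg (varies), lying on the desk right way up. Skirt 77 mm outside and 68 mm inside diameter, 31.5 mm deep inside; flat top 35.5 mm above the origin. Origin: centre of the skirt's lower rim; z up. Slippery skirt and lugs (friction 0.25). On the neck it has 1.5 mm play to each side.
- handle (a point): Centre of the top of the lid's bar handle, 66.5 mm above the lid's origin, on its axis. The bar is 46 mm long (along the lid's x), 12 mm wide (y) and 31 mm tall from the lid's flat top: it can be pinched from above, or turned by pushing on its sides.
- lug (a point): One of three steel lugs inside the skirt, 5 mm thick, standing inward to 27 mm from the lid's axis, at 0 (this one), 120 and 240 degrees from the lid's x. The point: on the lug's centre line, 31 mm from the lid's axis, 4 mm above the lid's origin.
- canister: Grey open canister screwed to the desk by a round dark steel base of 144 mm diameter; it cannot move. Origin: centre of the base's underside; z up. Body 86 mm diameter, shoulder 54 mm high, neck 51 mm diameter. Round the neck, out to 64 mm diameter, run three alike threads, each beginning at A = 0, 120 or 240 degrees, anticlockwise seen from above, from canister +x.
- mouth (a point): Centre of the open, tapered mouth, 89 mm above the canister's origin. Set on it, the lid comes to rest with its lugs on the ridges (lid origin 68 to 74 mm above the canister's) or on the hooks (84 mm); turned clockwise on the ridges it only jams against the ribs.
- ridge (a point): Point on the upper face of the first ridge (A = 0). A ridge is 3 mm thick and runs from A to A+85 degrees, climbing anticlockwise: its upper face is 69.5 mm high at A and 75.5 mm at A+85. A lid turned anticlockwise slides up on the ridges until its lugs drop 9.5 mm into the gaps.
- gap (a point): Middle of the first gap, 28.5 mm from the axis, at the height of a lug's centre line there (68.5 mm). A gap in the ridge runs from A+85 to A+113; its floor is 66 mm high, and lid origin is then 64.5 mm up. The floor goes on clockwise under the ridge, falling to 60 mm at A+5, in a channel 6.5 mm high: tightening takes about 85 to 105 degrees.
- hook (a point): Point on the upper face (85.5 mm high) of the first hook, the roof that each rib holds over the whole gap beside it, A+86 to A+113, underside 82.5 mm high. Lugs cannot enter a gap from straight above: they slide in anticlockwise from the ridge, under the hook. A lid resting on the hooks, turned anticlockwise, falls on the next ridges first.
- rib (a point): Point on the upright rib at A+113 to A+120 degrees, the stop at the end of the first gap; there is one clockwise of each ridge's low end. It stops the lid's turning back beyond the gap and, below the next ridge, its tightening.
- home_0 (a point): Where the point of a lug (31 mm from the axis, 62.5 mm high) stands when the lid is tight, lid origin 58.5 mm up: at 5 degrees in the canister's frame. Any lug may come to any of the three.
- home_1 (a point): The same at 125 degrees.
- home_2 (a point): The same at 245 degrees.
- clasp (a joint): Hinge of the steel clasp, a plate 31 mm long from the hinge, 20 mm wide, 4 mm thick. 0 = open as at the start (standing up, leaning 10 degrees outward); 1.75 = shut (level, pointing inward over the lid's rim, 1.5 mm above a tight lid's top, clear of the bar). A spring pushes it open below 1.45 (up to 6 N at the tip) and snaps it shut beyond. A lid not screwed down blocks it.
- clasp_hinge (a point): Point on the clasp's hinge axis (parallel to canister y), 58 mm from the canister's axis along canister +x, 97.5 mm above its origin. The dark steel bracket below it is 34 mm wide, 57 to 71 mm from the canister's axis and 92 mm high; its two ears reach 103 mm.
- clasp_tip (a point): Point in the middle of the clasp's plate 30 mm from the hinge axis, near its free edge.
- box: Bystander: pale painted wooden box with a hinged lid, 77 x 113 x 55 mm, loose; origin under its centre.
- stapler: Bystander: small grey stapler, 130 mm long (x), 34 wide, 48 tall, loose; origin under its centre.
- glue_stick: Bystander: glue stick, 24 mm diameter, 92 mm tall, standing 56 to 60 mm from the lid's axis off one end of the bar handle; origin under its centre.
Mind the look-alikes: they are no part of the job. What is meant by the lid is not green, orange or turquoise, and is the smaller of those in its own colour.

How it is judged:
By the outcome, as a careful person would: the job done as asked, in the order asked, and still so for the second after the job is handed in, with the robot touching nothing.
It also fails if it takes over 59 s, if anything falls off the work surface, if the arm or the gripper's body presses on something with over 40 N, if the wrist force passes 120 N, or if a joint passes its speed limit or range.

ROBOT

A 7-joint arm with a two-finger parallel gripper is mounted at the origin on a cart in front of the work surface, level with it; the furniture and walls round the work are solid. World frame = base frame: x ahead of the robot, y to its left, z up, the work surface at z = 0. Lengths are in mm, angles in rad, forces in N, time in s.
With the tool pointing down it reaches from about 400 to 875 mm from the base axis. Payload 4.4 kg.
Tool frame: the origin (TCP) lies at the very end of the fingers, on their centre line; the grasp point (between the pads) lies 19 mm behind it; z points along the fingers, y is the line along which they close (so a half turn about z gives the same grasp; the last joint's range is limited). The gripper opens to 85 mm and grips with 20 to 120 N. Pads are 22 mm wide; open, the fingers measure 114 mm over their backs; the gripper's body (76 mm by 85 mm) begins 54 mm behind the grasp point. The pads swing forward as they close: fully open they stand 13 mm farther back than shut.
Start: joints at [-1.266, 0.628, 0.038, 1.517, -0.027, 0.996, -0.02], TCP at [235.512, 605.848, 231.313] pointing down, gripper open.
Joint ranges: [-3.06, 3.06], [-0.37, 2.12], [-1.25, 1.32], [0.18, 2.47], [-1.1, 4.24], [0.23, 1.98], [-2.94, 2.94]. Speed limits (rad/s): [2.57, 2.57, 3.14, 3.14, 3.14, 3.14, 3.14].

INTERFACE

Orientations are given as [roll, pitch, yaw] about the fixed x, y, z axes, in that order (R = Rz(yaw) Ry(pitch) Rx(roll)).
In Python, from cell import monitor, viewer, workorder gives the robot as it stands.
- The arm moves only by the tool arm_command, never from a script. Its argument "series" is one flat list of numbers, 5 for each row, row after row: the opening in per cent of the stroke, from 0 (shut) to 100 (fully open), then the shift along the tool's x, y, z in cm, then the turn about the tool's z in degrees. In form: [claw, x, y, z, roll, claw, x, y, z, roll, ...]. A call has exactly 5 rows; each row is the pose to reach, as a shift and turn from the pose commanded when the call began, along the tool's axes at that moment; what a row does not reach only later rows make up. A row lasts 1/12 s, in which the tool goes at most 41.7 mm and 7.16 degrees, less where a joint would pass 70% of its speed; a pose out of reach is approached as far as the arm can. A call with a gripper value outside its range is refused whole. The fingers move at their own pace and stop on an object; the grip force is fixed at half the most. Time passes only in rows, so rows that repeat a pose let the fingers close, or fill a call up. It gives the time, the measured TCP pose, the force, the opening and the grip force at its end, in the units of the state.
- monitor.read_state(): the state, without advancing time (a new reading comes with each control period).
- viewer.get_image(name): name is "scene" or "top"; returns (picture, depth): 400x640x3 uint8, red, green, blue; 400x640 float32, mm along the optical axis (not along the pixel's ray), 0 where there is no reading.
- viewer.camera_model(name): a dict with "mtx" (3x3 intrinsics, pixels), "R" (3x3) and "t" (3): a world point X has camera coordinates R X + t. Camera axes: x right, y down, z forward; pixel columns grow to the right and rows downward; lengths in mm; the calibration is good to about 2 mm. A picture is of the moment at which its call begins. camera_model takes no time and is no camera call.
- workorder.finish_job(): hands the job in; it is judged then, once.
The state is a dict: "clock": time; "qpos": joint angles; "qd": joint speeds; "tau": joint torques, N m; "eef_pos": TCP position; "tool_rot": TCP orientation; "force": force on the tool from outside, world axes, zero at the start; "torque": the same for the moment, N m; "width": finger opening in mm; "gripper_force": force on a finger pad.
Only numpy, scipy, OpenCV 4.12 (cv2) and the standard library are available. Lean on these libraries where they do the work, as an engineer would, in place of code of your own. Each camera call takes 0.05 s, during which the arm holds its last target. There are 200 camera calls.

## Working session

There is one attempt and no reset: what is moved stays moved. The work goes in short steps, Python scripts to look and compute and a tool call to move; the robot and the scene stay as the last step left them, time stands still between calls to the robot, and variables do not carry over. Pictures are saved under pics/ and viewed, at most 13 in all, crops included, and the job is handed in when it is done.

Besides the shell and the picture viewer there is one more tool, called after "Call:" as name(argument=value, ...), one argument or row to a line, values as JSON. arm_command: Moves the arm, as the interface text tells. Its arguments: {"type":"object","properties":{"series":{"type":"array","items":{"type":"number"}}},"required":["series"]}

```bash
mkdir -p pics; cat > h.py <<'E'
import numpy as np, cv2
from cell import monitor, viewer, workorder
def cam(n):
    c=viewer.camera_model(n); return np.array(c["mtx"]),np.array(c["R"]),np.array(c["t"]).ravel()
def grab(n,save=None):
    im,d=viewer.get_image(n)
    if save: cv2.imwrite('pics/'+save,im[:,:,::-1])
    return im,d
def ray(n,u,v,z):
    K,R,t=cam(n); d=R.T@np.linalg.inv(K)@np.array([u,v,1.]); o=-R.T@t
    return o+d*(z-o[2])/d[2]
def unproj(n,u,v,dep):
    K,R,t=cam(n); return R.T@(np.linalg.inv(K)@np.array([u,v,1.])*dep-t)
def cloud(n,d):
    K,R,t=cam(n); v,u=np.indices(d.shape); p=np.stack([u,v,np.ones_like(u)],-1)@np.linalg.inv(K).T*d[...,None]
    return (p-t)@R
def proj(n,X):
    K,R,t=cam(n); p=K@(R@np.array(X,float)+t); return p[:2]/p[2]
E
python3 - <<'E'
from h import *
for n in("top","scene"):
    im,d=grab(n,n+"0.png"); np.save(n+"0.npy",d); print(n,-cam(n)[1].T@cam(n)[2])
print(monitor.read_state())
E
```

```text
top [ 409.81404164  -53.91462735 1275.43125467]
scene [  51.66484635 -779.3165065   662.69855156]
{'clock': 0.1, 'qpos': array([-1.26580815,  0.62926108,  0.03843787,  1.51829801, -0.02697004,
        0.9963328 , -0.02001263]), 'qd': array([-8.47639536e-04, -4.08058982e-03,  7.39939636e-04, -3.18099864e-03,
       -3.74881142e-05,  7.80652321e-04,  8.22850860e-04]), 'tau': array([ 3.13369936e-03, -5.64543521e+01,  1.23004630e+00, -1.93976015e+01,
        1.11760560e-02,  5.46373092e-03,  6.84503760e-06]), 'eef_pos': array([235.29101974, 605.28701822, 230.4665271 ]), 'tool_rot': array([-3.13981169e+00,  4.05597394e-05,  2.77081308e+00]), 'force': array([-0.42391035,  0.68316193, -0.42559639]), 'torque': array([ 0.02523329,  0.01980251, -0.01708042]), 'gripper_force': 0.0, 'width': 85.33765413176651}
```

View pics/top0.png

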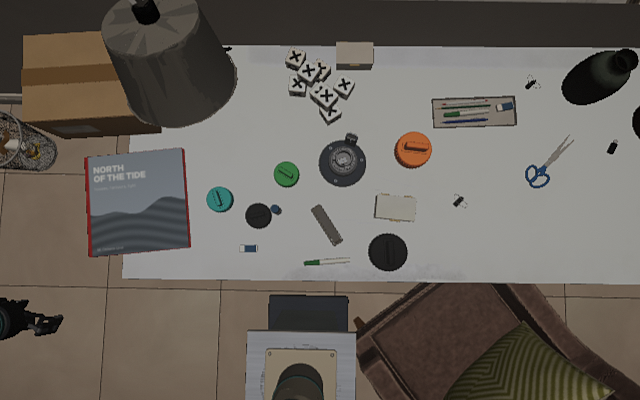

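View pics/scene0.png

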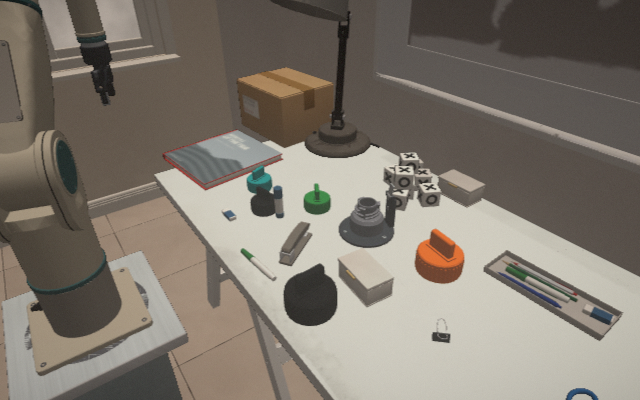

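Candidates for the lid in the top view: black (258,215), larger black (388,252), green (286,174), turquoise (219,198) and orange (413,149). I choose the smaller black one at (258,215). The glue stick is at (276,209), and the canister is at (343,160) with its clasp near (350,140).

```bash
cat > m.py <<'E'
from h import *
im=cv2.imread('pics/top0.png'); d=np.load('top0.npy')
a=cv2.resize(im[190:235,235:295],None,fx=8,fy=8,interpolation=cv2.INTER_CUBIC)
b=cv2.resize(im[128:192,313:373],None,fx=8,fy=8,interpolation=cv2.INTER_CUBIC)
c=np.zeros((512,960,3),np.uint8); c[:360,:480]=a; c[:,480:]=b
c=cv2.convertScaleAbs(c,alpha=2.0)
cv2.imwrite('pics/crop0.png',cv2.resize(c,(800,427)))
P=cloud('top',d); 
def blob(uv,zlo,zhi,r,ctr=None):
    q=P[uv[1]-30:uv[1]+30,uv[0]-30:uv[0]+30].reshape(-1,3)
    q=q[(q[:,2]>zlo)&(q[:,2]<zhi)]
    c=ray('top',*uv,(zlo+zhi)/2)
    return q[np.hypot(*(q-c)[:,:2].T)<r]
def rep(n,q):
    r=cv2.minAreaRect(q[:,:2].astype(np.float32)); e,_=cv2.minEnclosingCircle(q[:,:2].astype(np.float32))
    print(n,len(q),'mean',q.mean(0).round(1),'rect',np.round(r[0],1),np.round(r[1],1),round(r[2],1),'circ',np.round(e,1),round(_,1))
rep('lidtop',blob((258,215),25,48,50)); rep('bar',blob((258,215),55,75,40))
rep('glue',blob((276,209),75,105,30)); rep('canbase',blob((343,160),5,20,90)); rep('canneck',blob((343,160),60,92,42))
rep('clasp',blob((350,140),95,140,40)); rep('mouth',blob((343,160),84,92,45))
rep('box',blob((395,206),40,65,80)); rep('stap',blob((326,225),15,60,80))
E
python3 m.py
```

```text
lidtop 436 mean [483.2 132.2  37.1] rect [484.  132.8] [73.3 73.9] 50.3 circ [485.  126.1] 44.0
bar 73 mean [483.8 132.7  66.3] rect [483.8 133.1] [12.2 45.2] 14.8 circ [485.  133.4] 22.6
glue 63 mean [500.1  78.4  92.2] rect [501.   78.6] [23.3 21.8] 45.8 circ [500.4  78.8] 12.0
canbase 1105 mean [ 643.1 -111.6   10.1] rect [ 653.2 -114.8] [172.  173.1] 4.4 circ [ 655.5 -115.4] 89.8
canneck 262 mean [ 645.4 -111.9   80. ] rect [ 648.1 -112.5] [63.  62.6] 47.9 circ [ 648.2 -112.1] 32.2
clasp 69 mean [ 703.8 -131.8  110.9] rect [ 688.1 -127.4] [33.  45.7] 73.3 circ [ 688.5 -127.7] 27.0
mouth 121 mean [ 646.5 -111.8   88.2] rect [ 644.  -109.7] [55.3 57.1] 11.2 circ [ 648.6 -112. ] 31.8
box 978 mean [ 512.5 -264.9   56.1] rect [ 494.  -263.4] [113.4 114.2] 85.1 circ [ 504.2 -263.4] 67.9
stap 353 mean [461.1 -68.7  46.4] rect [462.6 -68.4] [125.5  30.6] 33.0 circ [463.3 -70.6] 63.5
```

View pics/crop0.png

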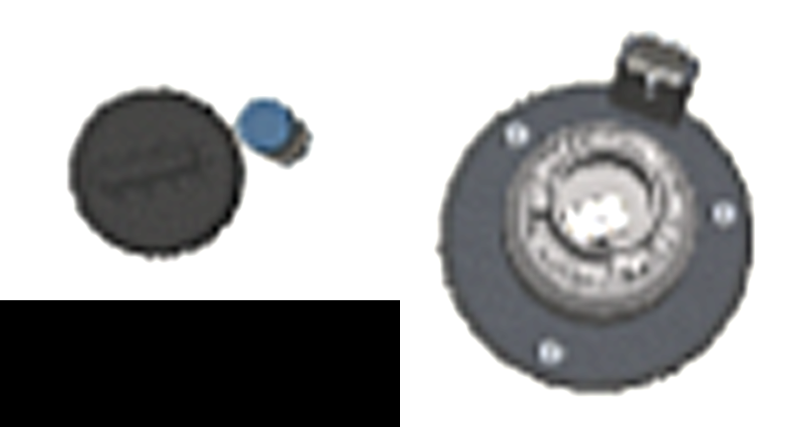

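The crop confirms the small black lid with its bar at full-view (258,215). The blue glue stick is off the upper-right end of the bar, and the canister's clasp is at the upper right of its base. Next I work out the approach.

```bash
cat >> h.py <<'E'
def legs(wps,start=None):
    "shift (cm) and roll (deg) in tool axes for each call, from the measured pose; wps: x,y,z,yaw_deg"
    if start is None:
        s=monitor.read_state(); start=[*s['eef_pos'],np.degrees(s['tool_rot'][2])]
        print('at',np.round(start,1),'t',round(s['clock'],2),'F',s['force'].round(1),'q',s['qpos'].round(2))
    p=np.array(start,float)
    for w in wps:
        w=np.array(w,float); c,s_=np.cos(np.radians(p[3])),np.sin(np.radians(p[3])); d=(w-p)
        print(w, 'x %.2f y %.2f z %.2f roll %.1f'%((c*d[0]+s_*d[1])/10,(s_*d[0]-c*d[1])/10,-d[2]/10,-((d[3]+180)%360-180)), 'dist %.0f'%np.linalg.norm(d[:3])); p=w
E
python3 - <<'E'
from h import *
legs([(318,448,225,141),(401,290,200,123),(484,133,170,105),(484,133,42,105)])
E
```

```text
at [235.3 605.3 230.5 158.8] t 0.1 F [-0.4  0.7 -0.4] q [-1.27  0.63  0.04  1.52 -0.03  1.   -0.02]
[318. 448. 225. 141.] x -13.41 y -11.66 z 0.55 roll 17.8 dist 178
[401. 290. 200. 123.] x -16.39 y -7.06 z 2.50 roll 18.0 dist 180
[484. 133. 170. 105.] x -17.69 y -1.59 z 3.00 roll 18.0 dist 180
[484. 133.  42. 105.] x 0.00 y 0.00 z 12.80 roll -0.0 dist 128
```

Call:
arm_command(
  series=[100,-2.7,-2.3,0.1,3.6,100,-5.4,-4.6,0.2,7.2,100,-8,-7,0.3,10.8,100,-10.7,-9.3,0.4,14.4,100,-13.4,-11.7,0.5,17.8],
)

```text
clock: 0.52
eef_pos: [318.3, 446.6, 225.9]
tool_rot: [-3.141, 0.0, 2.457]
force: [1.4, 0.3, 0.3]
width: 85.4
gripper_force: 0.0
```

Call:
arm_command(
  series=[100,-3.3,-1.4,0.5,3.6,100,-6.6,-2.8,1,7.2,100,-9.9,-4.2,1.5,10.8,100,-13.2,-5.6,2,14.4,100,-16.4,-7.1,2.5,18],
)

```text
clock: 0.93
eef_pos: [401.2, 288.1, 201.0]
tool_rot: [3.142, 0.0, 2.143]
force: [0.5, 0.2, 0.3]
width: 85.4
gripper_force: 0.0
```

Call:
arm_command(
  series=[100,-3.6,-0.3,0.6,3.6,100,-7.2,-0.6,1.2,7.2,100,-10.8,-1,1.8,10.8,100,-14.4,-1.3,2.4,14.4,100,-17.7,-1.6,3,18],
)

```text
clock: 1.35
eef_pos: [484.0, 130.4, 170.9]
tool_rot: [-3.141, 0.0, 1.828]
force: [0.3, 0.8, 0.6]
width: 85.3
gripper_force: 0.0
```

```bash
python3 - <<'E'
from h import *
im,d=grab('scene','s1.png')
legs([(484,133,42,105)])
E
```

```text
at [487.2 122.8 170.4 104.1] t 1.4 F [ 3.3 -5.  -0.6] q [-0.5   0.52  0.28  1.99 -0.22  0.65  0.17]
[484. 133.  42. 105.] x 1.06 y -0.06 z 12.84 roll -0.9 dist 129
```

View pics/s1.png

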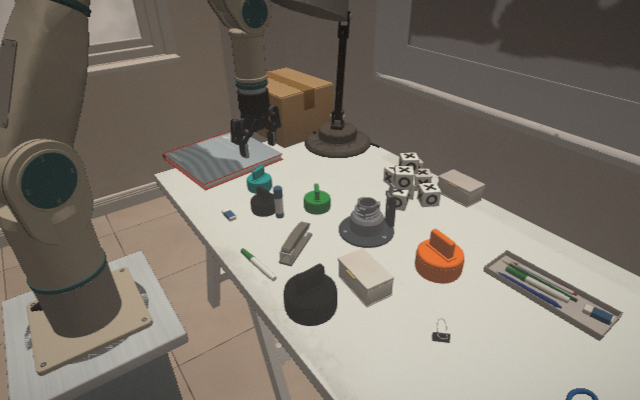

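The picture shows the open gripper near (255,130), above the lid at (262,203). It is still swinging, so I let it settle before descending.

Call:
arm_command(
  series=[100,0,0,0,0,100,0,0,1,0,100,0,0,2,0,100,0,0,3,0,100,0,0,3,0],
)

```text
clock: 1.82
eef_pos: [481.3, 133.6, 139.0]
tool_rot: [-3.137, -0.0, 1.835]
force: [-0.6, -0.4, 0.8]
width: 85.5
gripper_force: 0.0
```

```bash
python3 - <<'E'
from h import *
legs([(484,133,42,105)])
E
```

```text
at [481.3 133.6 139.  105.1] t 1.82 F [-0.6 -0.4  0.8] q [-0.5   0.57  0.25  2.02 -0.24  0.58  0.18]
[484. 133.  42. 105.] x -0.13 y 0.24 z 9.70 roll 0.1 dist 97
```

Call:
arm_command(
  series=[100,0,0,3,0,100,0,0,6,0,100,0,0,9,0,100,0,0,9.8,0,100,0,0,9.8,0],
)

```text
clock: 2.23
eef_pos: [481.5, 132.7, 41.3]
tool_rot: [-3.136, -0.0, 1.833]
force: [0.1, 0.5, -0.1]
width: 85.3
gripper_force: 0.0
```

Call:
arm_command(
  series=[60,0,0,0,0,30,0,0,0,0,14,0,0,0,0,0,0,0,0,0,0,0,0,0,0],
)

```text
clock: 2.65
eef_pos: [484.1, 132.8, 44.3]
tool_rot: [3.14, -0.0, 1.832]
force: [0.7, 0.4, 0.6]
width: 25.1
gripper_force: 0.0
```

Call:
arm_command(
  series=[0,0,0,0,0,0,0,0,0,0,0,0,0,0,0,0,0,0,0,0,0,0,0,0,0],
)

```text
clock: 3.07
eef_pos: [484.0, 132.8, 44.1]
tool_rot: [3.14, -0.0, 1.832]
force: [0.5, -0.6, 5.6]
width: 11.0
gripper_force: 59.2
```

```bash
python3 - <<'E'
from h import *
legs([(484,132.8,190,105),(566,10.3,190,78),(648.2,-112.2,190,50.6),(648.2,-112.2,140,50.6)])
E
```

```text
at [484.  132.8  44.1 105. ] t 3.07 F [ 0.5 -0.6  5.6] q [-0.43  0.74  0.16  2.07 -0.31  0.35  0.24]
[484.  132.8 190.  105. ] x 0.00 y -0.00 z -14.59 roll -0.0 dist 146
[566.   10.3 190.   78. ] x -13.95 y 4.75 z -0.00 roll 27.0 dist 147
[ 648.2 -112.2  190.    50.6] x -10.27 y 10.59 z -0.00 roll 27.4 dist 148
[ 648.2 -112.2  140.    50.6] x 0.00 y 0.00 z 5.00 roll -0.0 dist 50
```

Call:
arm_command(
  series=[0,0,0,-1.5,0,0,0,0,-5,0,0,0,0,-9,0,0,0,0,-13,0,0,0,0,-14.6,0],
)

```text
clock: 3.48
eef_pos: [485.6, 132.8, 193.9]
tool_rot: [3.135, -0.0, 1.831]
force: [1.0, -0.6, -1.6]
width: 10.8
gripper_force: 58.9
```

Call:
arm_command(
  series=[0,-2.8,1,0,5.4,0,-5.6,2,0,10.8,0,-8.4,2.9,0,16.2,0,-11.2,3.8,0,21.6,0,-14,4.8,0,27],
)

```text
clock: 3.9
eef_pos: [566.1, 8.6, 189.5]
tool_rot: [-3.141, -0.0, 1.356]
force: [0.6, 0.6, -0.7]
width: 10.8
gripper_force: 58.8
```

Call:
arm_command(
  series=[0,-2.6,2.6,0,6.8,0,-5,5.2,0,13.7,0,-7.5,7.8,0,20.5,0,-9.3,9.6,0,27.4,0,-10.3,10.6,0,27.4],
)

```text
clock: 4.32
eef_pos: [649.0, -117.4, 189.1]
tool_rot: [3.139, 0.002, 0.874]
force: [0.2, 0.1, -1.8]
width: 10.8
gripper_force: 58.8
```

Call:
arm_command(
  series=[0,0,0,0,0,0,0,0,0,0,0,0,0,0,0,0,0,0,0,0,0,0,0,0,0],
)

```text
clock: 4.73
eef_pos: [647.8, -111.4, 189.4]
tool_rot: [-3.141, -0.001, 0.884]
force: [0.1, -1.0, -1.2]
width: 11.0
gripper_force: 58.8
```

```bash
python3 - <<'E'
from h import *
legs([(648.2,-112.2,140,50.6)])
im,d=grab('scene'); cv2.imwrite('pics/s2.png',cv2.resize(im[60:260,280:520,::-1],None,fx=3,fy=3,interpolation=cv2.INTER_CUBIC))
E
```

```text
at [ 647.8 -111.4  189.4   50.7] t 4.73 F [ 0.1 -1.  -1.2] q [-0.17  0.74  0.54  1.55 -0.43  0.97 -0.19]
[ 648.2 -112.2  140.    50.6] x -0.04 y 0.08 z 4.94 roll 0.1 dist 49
```

View pics/s2.png

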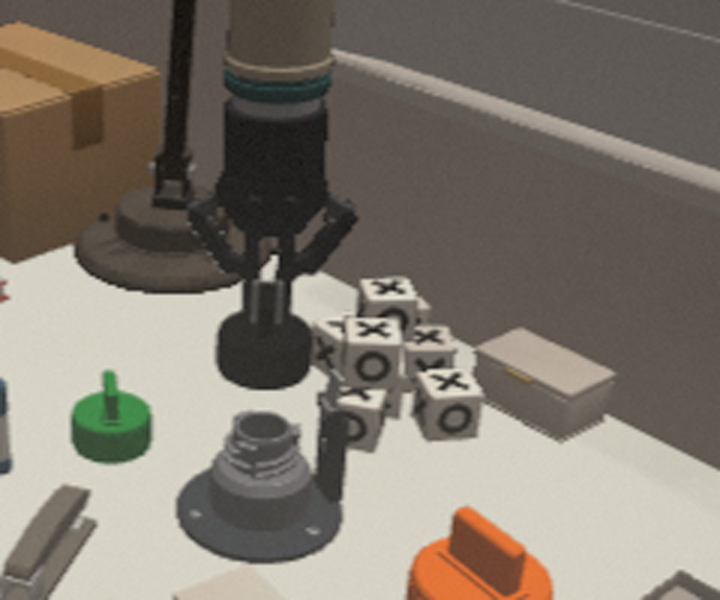

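The lid hangs level above the mouth: lid centre column ≈263 in the crop, and the neck also ≈263. I'm lowering it.

Call:
arm_command(
  series=[0,0,0.1,1.5,0,0,0,0.1,3,0,0,0,0.1,4.5,0,0,0,0.1,5.4,0,0,0,0.1,5.4,0],
)

```text
clock: 5.2
eef_pos: [647.4, -112.6, 133.2]
tool_rot: [-3.138, 0.002, 0.883]
force: [-0.8, -0.1, -0.3]
width: 10.8
gripper_force: 58.8
```

Call:
arm_command(
  series=[0,0,0,0.2,0,0,0,0,0.4,0,0,0,0,0.6,0,0,0,0,0.8,0,0,0,0,0.8,0],
)

```text
clock: 5.62
eef_pos: [649.0, -113.7, 127.3]
tool_rot: [-3.142, -0.0, 0.882]
force: [-0.3, -0.4, -0.9]
width: 10.7
gripper_force: 58.8
```

Call:
arm_command(
  series=[0,0,0,0.2,0,0,0,0,0.4,0,0,0,0,0.6,0,0,0,0,0.7,0,0,0,0,0.7,0],
)

```text
clock: 6.03
eef_pos: [648.7, -113.7, 119.9]
tool_rot: [-3.141, 0.0, 0.882]
force: [0.4, 0.0, -0.8]
width: 11.0
gripper_force: 58.8
```

Call:
arm_command(
  series=[0,0,0,0.1,0,0,0,0,0.2,0,0,0,0,0.3,0,0,0,0,0.3,0,0,0,0,0.3,0],
)

```text
clock: 6.45
eef_pos: [648.9, -113.8, 117.2]
tool_rot: [-3.141, 0.0, 0.882]
force: [0.4, 0.2, -0.8]
width: 11.0
gripper_force: 58.8
```

Call:
arm_command(
  series=[0,0,0,0.1,0,0,0,0,0.2,0,0,0,0,0.2,0,0,0,0,0.2,0,0,0,0,0.2,0],
)

```text
clock: 6.87
eef_pos: [648.9, -113.8, 115.3]
tool_rot: [-3.142, 0.0, 0.882]
force: [0.4, 0.1, -1.0]
width: 11.0
gripper_force: 58.8
```

Call:
arm_command(
  series=[0,0,0,0.1,0,0,0,0,0.2,0,0,0,0,0.3,0,0,0,0,0.3,0,0,0,0,0.3,0],
)

```text
clock: 7.28
eef_pos: [649.0, -113.9, 112.6]
tool_rot: [3.141, -0.0, 0.882]
force: [-0.8, 0.6, 1.5]
width: 10.8
gripper_force: 59.2
```

Contact came at lid height ≈68.6, which matches the lugs lying about 10° up the ridges. I loosen the fingers slightly around the bar and turn anticlockwise, so the lid can ride up and drop by its own weight.

Call:
arm_command(
  series=[20,0,0,0,0,20,0,0,0,0,20,0,0,-0.3,0,20,0,0,-0.3,-5,20,0,0,-0.3,-10],
)

```text
clock: 7.7
eef_pos: [649.1, -113.8, 115.5]
tool_rot: [3.141, 0.0, 1.061]
force: [0.4, -0.1, -0.1]
width: 16.7
gripper_force: 0.0
```

Call:
arm_command(
  series=[20,0,0,0,-5,20,0,0,0,-10,20,0,0,0,-15,20,0,0,0,-20,20,0,0,0,-25],
)

```text
clock: 8.12
eef_pos: [649.9, -114.3, 116.6]
tool_rot: [3.139, 0.0, 1.497]
force: [-0.5, 0.0, 4.5]
width: 17.0
gripper_force: 3.8
```

Call:
arm_command(
  series=[20,0,0,0,-5,20,0,0,0,-10,20,0,0,0,-15,20,0,0,0,-20,20,0,0,0,-25],
)

```text
clock: 8.53
eef_pos: [650.6, -114.9, 117.7]
tool_rot: [3.138, 0.003, 1.932]
force: [1.4, -2.0, 2.3]
width: 17.0
gripper_force: 1.9
```

```bash
python3 - <<'E'
from h import *
legs([(648.2,-112.2,115,110)]); print(monitor.read_state()['torque'])
im,d=grab('scene'); cv2.imwrite('pics/s3.png',cv2.resize(im[100:250,300:500,::-1],None,fx=4,fy=4,interpolation=cv2.INTER_CUBIC))
E
```

```text
at [ 650.6 -114.9  117.7  110.7] t 8.53 F [ 1.4 -2.   2.3] q [ 0.02  0.78  0.2   1.59 -0.2   0.79  0.66]
[ 648.2 -112.2  115.   110. ] x 0.34 y -0.13 z 0.27 roll 0.7 dist 5
[-0.07179745 -0.05636666 -0.00794516]
```

View pics/s3.png

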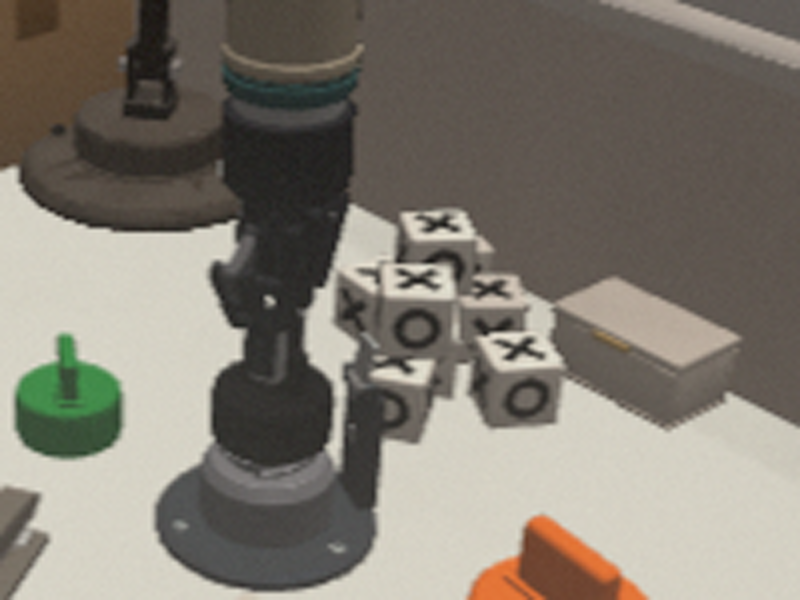

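The lid sits level on the neck with the gripper round its bar at (270,360) in the crop. I keep turning anticlockwise and correct a small sideways drift.

Call:
arm_command(
  series=[20,0.1,0,0,-5,20,0.2,-0.1,0,-10,20,0.2,-0.1,0,-15,20,0.2,-0.1,0,-20,20,0.2,-0.1,0,-20],
)

```text
clock: 9.0
eef_pos: [648.5, -112.9, 116.8]
tool_rot: [3.139, 0.002, 2.28]
force: [0.9, 0.2, 0.1]
width: 17.1
gripper_force: 0.2
```

Call:
arm_command(
  series=[20,0,0,0,-4,20,0,0,0,-8,20,0,0,0,-12,20,0,0,0,-16,20,0,0,0,-16],
)

```text
clock: 9.42
eef_pos: [647.1, -112.4, 115.2]
tool_rot: [-3.142, -0.0, 2.558]
force: [0.2, 0.7, 0.1]
width: 17.3
gripper_force: 0.0
```

```bash
cat > look.py <<'E'
from h import *
import sys
legs([(648.2,-112.2,115,150)]); print('torque',monitor.read_state()['torque'])
im,d=grab('top'); P=cloud('top',d)
r=np.hypot(P[...,0]-648.2,P[...,1]+112.2)
# lid's flat top: ring near the rim, not hidden by the hand
a=np.degrees(np.arctan2(P[...,1]+112.2,P[...,0]-648.2))
m=(r<37)&(P[...,2]>80)&(P[...,2]<112); q=P[m]; print('lid top pts',len(q),'z med',np.median(q[:,2]) if len(q) else None)
im,d=grab('scene'); P=cloud('scene',d); g=im.max(2)
r=np.hypot(P[...,0]-648.2,P[...,1]+112.2)
m=(abs(r-38.5)<4)&(P[...,2]>45)&(P[...,2]<115)&(g<75); q=P[m]
print('scene skirt z range',len(q),np.percentile(q[:,2],[1,5,50,95,99]).round(1))
E
python3 look.py
```

```text
at [ 647.1 -112.4  115.2  146.6] t 9.42 F [0.2 0.7 0.1] q [ 0.11  0.77  0.03  1.6  -0.03  0.78  1.14]
[ 648.2 -112.2  115.   150. ] x -0.08 y 0.08 z 0.02 roll -3.4 dist 1
torque [ 0.01319733 -0.00093345  0.00348415]
lid top pts 0 z med None
scene skirt z range 345 [ 54.   68.   85.8 101.1 102.4]
```

Call:
arm_command(
  series=[20,0,0,0,-3,20,0,0,0,-6,20,0,0,0,-9,20,0,0,0,-12,20,0,0,0,-12],
)

```text
clock: 9.93
eef_pos: [647.3, -112.3, 115.2]
tool_rot: [3.142, -0.0, 2.766]
force: [-0.2, 0.1, 0.5]
width: 16.9
gripper_force: 0.1
```

```bash
python3 look.py; python3 -c "
from h import *
im,d=grab('scene'); cv2.imwrite('pics/s4.png',cv2.resize(im[130:260,320:420,::-1],None,fx=6,fy=4.6,interpolation=cv2.INTER_CUBIC))"
```

```text
at [ 647.3 -112.3  115.2  158.5] t 9.93 F [-0.2  0.1  0.5] q [ 0.15  0.77 -0.03  1.6   0.03  0.78  1.3 ]
[ 648.2 -112.2  115.   150. ] x -0.08 y 0.05 z 0.02 roll 8.5 dist 1
torque [-0.00194244 -0.08229688  0.02803663]
lid top pts 0 z med None
scene skirt z range 332 [ 65.5  68.5  85.8 100.8 102.1]
```

View pics/s4.png

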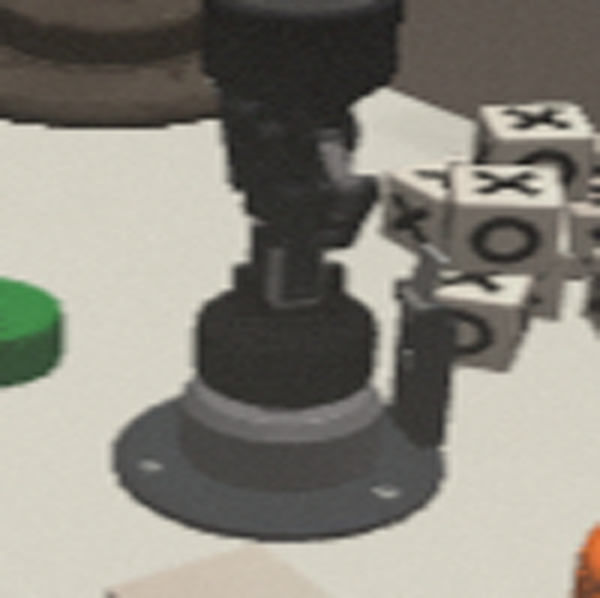

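The lid has dropped to ≈65 mm (top edge ≈100) and sits level, with the lugs in the gaps. Now I screw it clockwise.

Call:
arm_command(
  series=[20,0,0,0.2,5,20,0,0,0.4,10,20,0,0,0.6,15,20,0,0,0.6,20,20,0,0,0.6,25],
)

```text
clock: 10.5
eef_pos: [647.1, -112.2, 109.1]
tool_rot: [-3.141, -0.0, 2.325]
force: [0.4, -0.2, -0.5]
width: 17.1
gripper_force: 0.5
```

Call:
arm_command(
  series=[20,0,0,0,5,20,0,0,0,10,20,0,0,0,15,20,0,0,0,20,20,0,0,0,25],
)

```text
clock: 10.92
eef_pos: [647.3, -112.0, 109.3]
tool_rot: [-3.142, -0.0, 1.889]
force: [0.6, 0.6, -0.7]
width: 17.4
gripper_force: 0.3
```

Call:
arm_command(
  series=[20,0,0,0,5,20,0,0,0,10,20,0,0,0,15,20,0,0,0,20,20,0,0,0,20],
)

```text
clock: 11.33
eef_pos: [647.4, -111.9, 109.2]
tool_rot: [-3.141, 0.0, 1.542]
force: [-0.4, 0.6, -0.4]
width: 17.1
gripper_force: 0.1
```

```bash
python3 look.py
```

```text
at [ 647.4 -111.9  109.2   88.4] t 11.33 F [-0.4  0.6 -0.4] q [-0.05  0.8   0.31  1.61 -0.31  0.78  0.37]
[ 648.2 -112.2  115.   150. ] x -0.03 y 0.08 z -0.58 roll -61.6 dist 6
torque [ 0.01738675 -0.02157574 -0.02717369]
lid top pts 0 z med None
scene skirt z range 348 [ 64.9  67.2  83.6  98.7 100. ]
```

Call:
arm_command(
  series=[20,0,0,0,5,20,0,0,0,10,20,0,0,0,15,20,0,0,0,20,20,0,0,0,25],
)

```text
clock: 11.85
eef_pos: [647.3, -112.2, 109.3]
tool_rot: [-3.142, -0.0, 1.106]
force: [0.7, 0.8, -0.7]
width: 17.2
gripper_force: 0.2
```

Call:
arm_command(
  series=[20,0,0,0,4,20,0,0,0,8,20,0,0,0,12,20,0,0,0,16,20,0,0,0,16],
)

```text
clock: 12.27
eef_pos: [647.3, -112.2, 109.2]
tool_rot: [-3.142, 0.0, 0.83]
force: [0.7, 1.0, -0.3]
width: 16.9
gripper_force: 0.1
```

```bash
python3 look.py
```

```text
at [ 647.3 -112.2  109.2   47.5] t 12.27 F [ 0.7  1.  -0.3] q [-0.15  0.84  0.5   1.61 -0.51  0.83 -0.18]
[ 648.2 -112.2  115.   150. ] x 0.06 y 0.07 z -0.58 roll -102.5 dist 6
torque [ 0.00518374 -0.05670067  0.03204432]
lid top pts 64 z med 96.20290743523853
scene skirt z range 328 [61.4 63.6 80.5 96.1 97.1]
```

Call:
arm_command(
  series=[20,0,0,0,3,20,0,0,0,6,20,0,0,0,9,20,0,0,0,12,20,0,0,0,12],
)

```text
clock: 12.78
eef_pos: [647.3, -112.3, 109.2]
tool_rot: [-3.142, 0.0, 0.621]
force: [0.7, 0.0, -0.7]
width: 17.2
gripper_force: 0.1
```

```bash
python3 look.py
```

```text
at [ 647.3 -112.3  109.2   35.6] t 12.78 F [ 0.7  0.  -0.7] q [-0.18  0.85  0.56  1.61 -0.56  0.85 -0.35]
[ 648.2 -112.2  115.   150. ] x 0.08 y 0.04 z -0.58 roll -114.4 dist 6
torque [-0.03332638 -0.04209825 -0.00165202]
lid top pts 85 z med 95.42166099612217
scene skirt z range 319 [61.1 62.8 80.2 95.1 96.6]
```

Call:
arm_command(
  series=[20,0,0,0,3,20,0,0,0,6,20,0,0,0,8,20,0,0,0,8,20,0,0,0,8],
)

```text
clock: 13.3
eef_pos: [647.9, -112.4, 109.5]
tool_rot: [3.141, -0.001, 0.485]
force: [2.0, -0.2, -0.2]
width: 17.3
gripper_force: 17.4
```

```bash
python3 look.py
```

```text
at [ 647.9 -112.4  109.5   27.8] t 13.3 F [ 2.  -0.2 -0.2] q [-0.2   0.86  0.59  1.61 -0.59  0.86 -0.46]
[ 648.2 -112.2  115.   150. ] x 0.04 y -0.00 z -0.55 roll -122.2 dist 6
torque [-0.17773808 -0.32562864  0.5304165 ]
lid top pts 109 z med 95.57692378229196
scene skirt z range 287 [59.9 63.  80.5 95.9 97.2]
```

Torque has risen to 0.53 N m, so the lid is at the stop. One more small push confirms it, then I back off, open and lift.

Call:
arm_command(
  series=[20,0,0,0,1,20,0,0,0,2,20,0,0,0,3,20,0,0,0,4,20,0,0,0,4],
)

```text
clock: 13.82
eef_pos: [647.8, -112.4, 109.5]
tool_rot: [3.141, -0.0, 0.412]
force: [3.5, -0.7, 0.8]
width: 16.8
gripper_force: 44.9
```

```bash
python3 look.py
```

```text
at [ 647.8 -112.4  109.5   23.6] t 13.82 F [ 3.5 -0.7  0.8] q [-0.21  0.86  0.61  1.61 -0.61  0.87 -0.51]
[ 648.2 -112.2  115.   150. ] x 0.04 y 0.00 z -0.55 roll -126.4 dist 6
torque [-0.28325509 -0.63064891  1.4144835 ]
lid top pts 114 z med 95.06045253338084
scene skirt z range 289 [45.5 62.4 80.3 96.1 97.4]
```

Call:
arm_command(
  series=[20,0,0,0,-5,20,0,0,0,-11,27,0,0,0,-15,27,0,0,-1,-15,27,0,0,-3,-15],
)

```text
clock: 14.33
eef_pos: [644.3, -111.6, 137.4]
tool_rot: [-3.135, 0.004, 0.667]
force: [0.7, 0.6, -0.3]
width: 23.0
gripper_force: 0.0
```

Call:
arm_command(
  series=[27,0,0,-4,0,27,0,0,-8,0,20,0,0,-10,0,0,0,0,-10,0,0,0,0,-10,0],
)

```text
clock: 14.75
eef_pos: [647.1, -112.4, 241.0]
tool_rot: [3.141, -0.002, 0.669]
force: [-0.0, 0.4, -0.3]
width: 0.1
gripper_force: 0.0
```

```bash
python3 - <<'E'
from h import *
c=np.array([648.2,-112.2]); u=np.array([np.cos(np.radians(-19.4)),np.sin(np.radians(-19.4))])
f=lambda r,z,y:(*(c+u*r),z,y)
legs([f(95,240,-19.4),f(95,115,-19.4)])
im,d=grab('top'); P=cloud('top',d)
r=np.hypot(P[...,0]-c[0],P[...,1]-c[1]); m=(r<45)&(P[...,2]>85)&(P[...,2]<103); q=P[m]; print(len(q),np.median(q[:,2]),q.mean(0))
m=(r<35)&(P[...,2]>115)&(P[...,2]<135);q=P[m].astype(np.float32); print('bar',len(q),cv2.minAreaRect(q[:,:2]) if len(q)>3 else 0, np.median(q[:,2]))
cv2.imwrite('pics/t5.png',cv2.resize(im[110:200,300:390,::-1],None,fx=6,fy=6,interpolation=cv2.INTER_CUBIC))
E
```

```text
at [ 647.1 -112.4  241.    38.3] t 14.75 F [-0.   0.4 -0.3] q [-0.22  0.7   0.63  1.5  -0.45  1.09 -0.39]
[ 737.80615251 -143.75530753  240.          -19.4       ] x 5.17 y 8.08 z 0.10 roll 57.7 dist 96
[ 737.80615251 -143.75530753  115.          -19.4       ] x 0.00 y -0.00 z 12.50 roll -0.0 dist 125
75 95.20705261107769 [ 633.08101661 -136.62055474   94.99042589]
bar 0 0 nan
  return _methods._mean(a, axis=axis, dtype=dtype,
  ret = ret.dtype.type(ret / rcount)
```

View pics/t5.png

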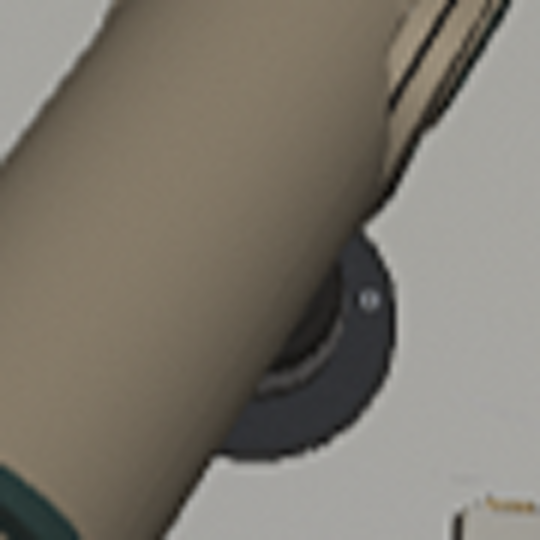

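The arm hides most of the lid, and only the base at (390,300) and the lid's edge at (310,340) show. The depth puts the lid top at 95 mm, which agrees with tight. Next, I go round outside the clasp with the fingers shut.

Call:
arm_command(
  series=[0,1,1.6,0,7,0,2,3.2,0,14,0,3.1,4.9,0,21,0,4.2,6.5,0,28,0,5.2,8.1,0,29],
)

```text
clock: 15.22
eef_pos: [738.1, -142.3, 236.6]
tool_rot: [-3.139, 0.004, 0.16]
force: [0.4, -0.2, -0.5]
width: 0.5
gripper_force: 0.0
```

Call:
arm_command(
  series=[0,0,0,0,7,0,0,0,0,14,0,0,0,0,21,0,0,0,0,28,0,0,0,0,28.7],
)

```text
clock: 15.63
eef_pos: [737.2, -142.8, 236.6]
tool_rot: [3.141, 0.005, -0.34]
force: [0.2, 0.2, -0.3]
width: -0.0
gripper_force: 0.0
```

Call:
arm_command(
  series=[0,0,0,3,0,0,0,0,6,0,0,0,0,8,0,0,0,0,8,0,0,0,0,8,0],
)

```text
clock: 16.05
eef_pos: [737.2, -142.8, 157.4]
tool_rot: [3.141, 0.004, -0.334]
force: [-0.2, -0.3, -0.5]
width: 0.0
gripper_force: 0.0
```

```bash
python3 - <<'E'
from h import *
c=np.array([648.2,-112.2]); u=np.array([np.cos(np.radians(-19.4)),np.sin(np.radians(-19.4))])
f=lambda r,z,y:(*(c+u*r),z,y)
legs([f(95,115,-19.4),f(40,115,-19.4)])
im,d=grab('scene'); cv2.imwrite('pics/s6.png',cv2.resize(im[130:260,320:450,::-1],None,fx=4.6,fy=4.6,interpolation=cv2.INTER_CUBIC))
E
```

```text
at [ 737.2 -142.8  157.4  -19.1] t 16.05 F [-0.2 -0.3 -0.5] q [-0.2   0.99  0.82  1.26 -0.72  1.19 -1.26]
[ 737.80615251 -143.75530753  115.          -19.4       ] x 0.09 y 0.08 z 4.24 roll 0.3 dist 42
[ 685.92890632 -125.48644528  115.          -19.4       ] x -5.50 y 0.00 z -0.00 roll -0.0 dist 55
```

View pics/s6.png

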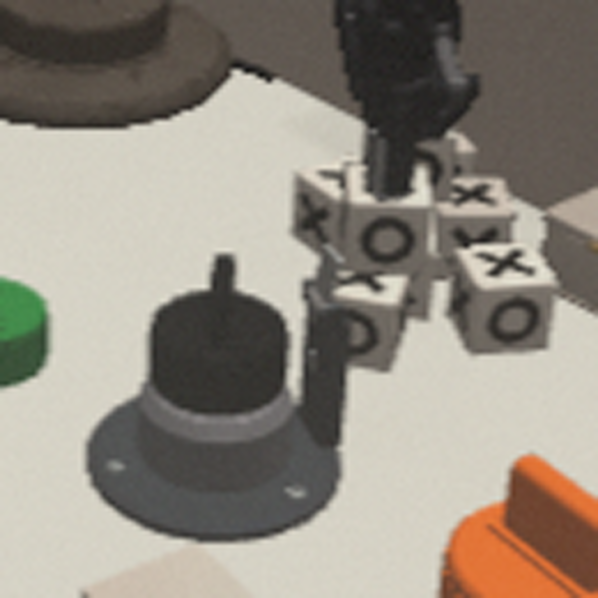

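The lid is level and low on the canister at (220,350), with its bar at (222,280). The clasp stands open at (330,290), and the fingers are outside it at (390,180). I go down, then push the clasp inward.

Call:
arm_command(
  series=[0,0,0,1.5,0,0,0,0,3,0,0,0,0,4.2,0,0,0,0,4.2,0,0,0,0,4.2,0],
)

```text
clock: 16.52
eef_pos: [737.8, -142.9, 116.0]
tool_rot: [3.142, 0.002, -0.334]
force: [0.7, -0.7, -0.3]
width: 0.2
gripper_force: 0.0
```

Call:
arm_command(
  series=[0,-0.6,0,0,0,0,-1.2,0,0,0,0,-1.8,0,0,0,0,-2.4,0,0,0,0,-3,0,0,0],
)

```text
clock: 16.93
eef_pos: [712.4, -134.2, 119.1]
tool_rot: [3.141, -0.008, -0.334]
force: [6.7, -3.6, -3.3]
width: -0.3
gripper_force: 3.2
```

Call:
arm_command(
  series=[0,-0.5,0,0,0,0,-1,0,0,0,0,-1.5,0,0,0,0,-2,0,0,0,0,-2.5,0,0,0],
)

```text
clock: 17.35
eef_pos: [686.3, -125.0, 118.1]
tool_rot: [-3.141, -0.001, -0.334]
force: [1.3, -0.4, 1.3]
width: -0.1
gripper_force: 0.8
```

```bash
python3 - <<'E'
from h import *
c=np.array([648.2,-112.2]); u=np.array([np.cos(np.radians(-19.4)),np.sin(np.radians(-19.4))])
f=lambda r,z,y:(*(c+u*r),z,y)
legs([f(40,115,-19.4),f(40,100,-19.4)])
im,d=grab('scene'); cv2.imwrite('pics/s7.png',cv2.resize(im[130:260,320:450,::-1],None,fx=4.6,fy=4.6,interpolation=cv2.INTER_CUBIC))
E
```

```text
at [ 686.3 -125.   118.1  -19.1] t 17.35 F [ 1.3 -0.4  1.3] q [-0.26  0.96  0.8   1.48 -0.76  1.02 -1.18]
[ 685.92890632 -125.48644528  115.          -19.4       ] x -0.01 y 0.06 z 0.31 roll 0.3 dist 3
[ 685.92890632 -125.48644528  100.          -19.4       ] x 0.00 y -0.00 z 1.50 roll -0.0 dist 15
```

View pics/s7.png

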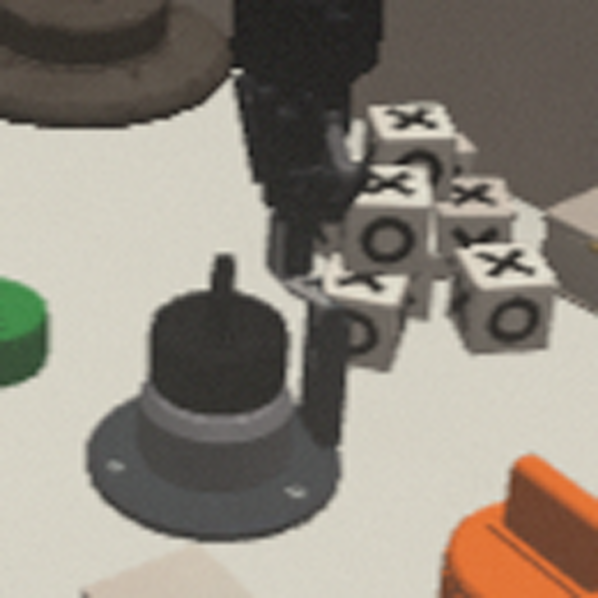

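The clasp plate is bent inward under the fingertips at (305,285), above the rim. I press down.

Call:
arm_command(
  series=[0,0,0,0.4,0,0,0,0,0.8,0,0,0,0,1.2,0,0,0,0,1.6,0,0,0,0,1.7,0],
)

```text
clock: 17.82
eef_pos: [686.1, -124.9, 99.8]
tool_rot: [-3.141, 0.001, -0.334]
force: [-2.1, 1.9, 5.3]
width: -0.1
gripper_force: 2.8
```

Call:
arm_command(
  series=[0,0,0,0.1,0,0,0,0,0.1,0,0,0,0,0.1,0,0,0,0,0.1,0,0,0,0,0.1,0],
)

```text
clock: 18.23
eef_pos: [686.1, -124.9, 99.8]
tool_rot: [-3.141, 0.001, -0.334]
force: [-2.2, 1.5, 6.5]
width: -0.5
gripper_force: 3.5
```

Call:
arm_command(
  series=[0,0,0,-1,0,0,0,0,-4,0,0,0,0,-8,0,0,0,0,-12,0,0,0,0,-12,0],
)

```text
clock: 18.65
eef_pos: [690.3, -128.2, 228.3]
tool_rot: [3.141, -0.014, -0.334]
force: [0.6, -1.0, 1.2]
width: -0.2
gripper_force: 0.0
```

```bash
python3 - <<'E'
from h import *
legs([])
im,d=grab('scene'); cv2.imwrite('pics/s8.png',cv2.resize(im[130:310,230:450,::-1],None,fx=3.3,fy=3.3,interpolation=cv2.INTER_CUBIC))
P=cloud('scene',d); c=np.array([648.2,-112.2]); r=P[...,:2]-c; a=np.radians(-19.4)
x=r@[np.cos(a),np.sin(a)]; y=r@[-np.sin(a),np.cos(a)]
m=(abs(y)<9)&(x>25)&(x<66)&(P[...,2]>85)&(P[...,2]<150)
for lo in range(25,66,5):
    k=m&(x>=lo)&(x<lo+5); print(lo,k.sum(),np.median(P[...,2][k]).round(1) if k.any() else '',end='; ')
E
```

```text
at [ 690.3 -128.2  228.3  -19.1] t 18.65 F [ 0.6 -1.   1.2] q [-0.28  0.85  0.87  1.38 -0.67  1.2  -1.25]
25 9 94.9; 30 14 99.8; 35 11 101.1; 40 8 101.9; 45 7 100.4; 50 7 101.6; 55 15 100.2; 60 6 102.4; 65 0 ;
```

View pics/s8.png

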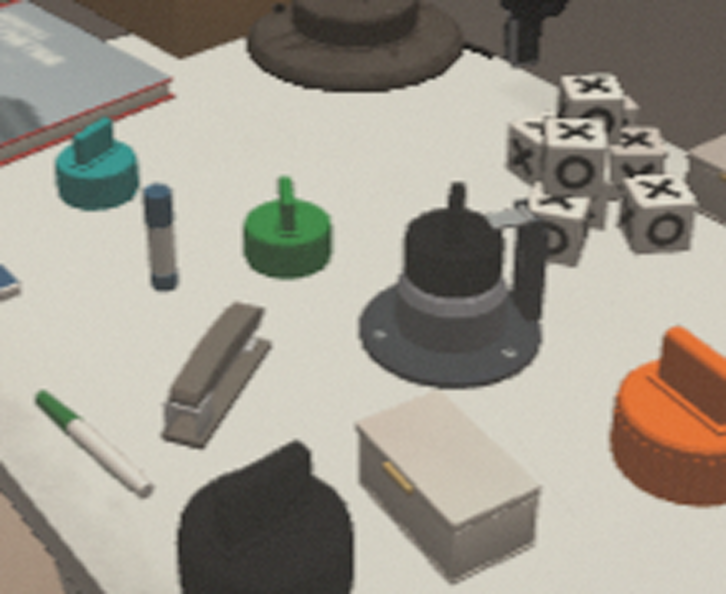

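The clasp lies level over the lid's rim at (508,217) in the crop. The glue stick at (160,240) still stands, and the stapler and box are where they were. I hand the job in.

```bash
python3 -c "
from h import *
print(workorder.finish_job())"
```

```text
the job is handed in; nothing more can be done
None
```

The lid is screwed on to its stop and level, the clasp is shut flat over its rim, and in the last picture the glue stick is upright and the box and stapler look unmoved; I handed the job in at about 19 s of the 59 s allowed.

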